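# Check a board support's height under the drop gauge

## Task

Lift the board support that has the flat top and the long black tail off its peg and stand it upright on the black rubber mat, and let go of it there. Then take it again so that it fits in under the drop gauge, stand it upright on the gauge's base plate with its flat top centred under the gauge's foot, let go, and push the gauge's plunger down until the foot rests on the flat top; leave it all like that. Do not tip the support over, and leave the other two hanging supports and the things lying about the bench where they are.

Things in the scene. Friction and masses are not known exactly. Their poses are not given: they have to be found in the camera images.
- support: the support to check, aluminium with a black tail, 0.2 kg. x along its length towards the tail, z up, origin on the underside below the post. Foot bar x -50..40 mm, 24 wide, 14 tall; post 32 (x) by 24 (y) with flat top at z 86; window through the post along x, 14 wide, z 42..66, hung by its upper edge; tail x 38..100, 16 wide, z 6..22. Hangs upright on one of the rack's pegs, tail towards the rack
- support_top (a point): centre of the support's flat top (0, 0, 86 mm in its frame; same axes). The solid block below it (z 66..86 mm) is the place to take it on the rack, closing along the support's y
- support_tail (a point): middle of the tail (80, 0, 14 mm in the support's frame), to be held across its 16 mm width when it goes under the gauge. On the rack the peg and crossbar right above leave a gripper no room here
- fork_support: another hanging support without tail, its top a fork of two prongs, 92 mm tall, foot 70 mm long, same post and window; leave it hanging
- pin_support: another hanging support without tail, its top a round steel pin, 100 mm tall, foot 70 mm long, same post and window; leave it hanging
- rack: fixed rack, on either side of the bench; origin at the centre of its base underside, base 130 mm (x) by 210 mm (y), 12 mm thick; crossbar along y above the origin at height 147..163 mm on end posts at y +-98 mm; three pegs run from it to -x. The supports hang 50 mm before the crossbar (x = -50 mm), on any of the pegs
- peg (a point): upper side of the middle peg where a support hangs (x -50, y 0, height 158 mm on the rack); axes as the rack's. The pegs (y -70, 0, 70 mm) are level, 6 mm thick, and end in an upturned tip at x -77..-85 mm on the rack, its top 9 mm above the peg's upper side: lift a support 10 to 17 mm and draw it out along the rack's -x
- mat: fixed black rubber mat 220 mm (x) by 180 mm (y), 3 mm thick; origin at the centre of its underside
- gauge: fixed drop gauge, on the other side; origin on its underside right below the foot's axis. Base plate x -35..110 mm, 130 mm wide (y), 12 mm thick; column at x 90 mm; an arm 36 mm wide reaches from it to x = -18 mm at height 150..178 mm, so a gripper cannot come down on a part under the foot: the way in is from the front (-x). A dial at x 78..92 mm reaches up to 240 mm
- plate (a point): point on the base plate's top right below the foot's axis (height 12 mm); axes as the gauge's
- plunger (a joint): travel of the gauge's plunger, m: 0 fully up, grows as it goes down, up to 0.05. It stays where it is left (a friction of about 3 N). The foot is 118 mm minus this above the base plate, so it reads 0.032 when the foot rests on the support's flat top.
- foot (a point): centre of the underside of the gauge's round foot (18 mm wide)
- cap (a point): centre of the top of the plunger's round black cap (32 mm wide, 14 mm thick), to be pressed down from above; 249 mm above the table when the plunger is up
- probe: black test probe 125 mm long, 10 mm thick, lying on the far edge of the mat; bystander
- jar: small amber jar 44 mm wide, 50 mm tall, beyond the mat; bystander
- bottle: white bottle 56 mm wide, 130 mm tall, further back; bystander
- tape: roll of tape lying flat, 90 mm wide, 20 mm tall; bystander
- dish: clear shallow dish 84 mm wide, 16 mm tall; bystander
- magnifier: hand magnifier with round lens and black handle, 175 mm long, 12 mm thick, lying at the back (origin at the lens centre); bystander
- driver: screwdriver 170 mm long lying at the side; bystander
There are look-alikes about, which are no part of the job. Leave any blue, purple or yellow look-alike of the support alone.

How it is judged:
On the way, in this order (a step that is already met when the one before it is completed fails the run):
1. the support stands upright on the mat, let go (x of support in the frame of mat between -0.1 and 0.1 m and y of support in the frame of mat between -0.08 and 0.08 m and z of support in the frame of mat between 0 and 0.007 m and angle between support's own z axis and vertical below 0.08 rad and contact force between the fingers and support below 0.05 N), for 0.2 s.
2. the support stands upright on the gauge's base plate, let go, its flat top centred under the foot within 10 mm (z of support in the frame of plate between -0.003 and 0.003 m and horizontal distance between support_top and foot below 0.01 m and angle between support's own z axis and vertical below 0.08 rad and contact force between the fingers and support below 0.05 N), for 0.2 s.
At the end, for the whole second after the job is handed in: the support stands upright (within 0.08 rad) on the gauge's base plate, at rest and let go, the centre of its flat top within 10 mm of the foot's axis, and the foot has been lowered onto the flat top (within 2 mm) (all of step 2 and z of foot in the frame of support_top between -0.002 and 0.002 m and linear speed of support below 0.02 m/s); the robot touches nothing.
It fails at once if the support is tipped over (more than 0.7 rad) (angle between support's own z axis and vertical above 0.7 rad).
It fails at once if one of the other two hanging supports is moved more than 30 mm (distance of any of fork_support, pin_support from where it was at the start of the episode above 0.03 m).
It fails at once if a thing lying about the bench (probe, jar, bottle, tape, dish, magnifier, screwdriver) is moved more than 30 mm (distance of any of probe, jar, bottle, tape, dish, magnifier, driver from where it was at the start of the episode above 0.03 m).
It also fails if it takes over 72 s, if anything falls off the work surface, if the arm or the gripper's body presses on something with over 40 N, if the wrist force passes 120 N, or if a joint passes its speed limit or range.

## Robot

A 6-joint arm with a two-finger parallel gripper is mounted at the origin on the work surface. World frame = base frame: x ahead of the robot, y to its left, z up, the work surface at z = 0. Lengths are in m, angles in rad, forces in N, time in s.
With the tool pointing down it reaches from about 0.375 to 0.9 m from the base axis. Payload 3.1 kg.
Tool frame: the origin (TCP) lies between the finger pads; the fingertips stand 22 mm ahead of it and the grasp point (between the pads) lies 3 mm ahead of it; z points along the fingers, y is the direction in which the jaws open and shut (so a half turn about z gives the same grasp; the last joint's range is limited). The gripper opens to 87 mm and grips with 3 to 60 N. Pads are 19 mm wide; open, the fingers measure 117 mm over their backs; the gripper's body (75 mm by 190 mm) begins 51 mm behind the grasp point.
Start: joints at [-1.504, 0.527, 1.433, -0, 1.181, -0.178], TCP at [0.152, -0.606, 0.245] pointing down, gripper open.
Joint ranges: [-3.08, 3.08], [-0.75, 2.2], [0.22, 2.44], [-1.43, 4.57], [0, 2.65], [-2.85, 2.85]. Speed limits (rad/s): [2.79, 2.79, 3.14, 3.14, 3.14, 3.14].

## Interface

Orientations are given as a unit quaternion [x, y, z, w].
In Python, from rig import get_obs, camera, get_calibration, hand_in, search_frame gives the robot as it stands.
- The arm moves only by the shell command python3 -m jog 'ROWS' [FORCE]. ROWS is JSON, a list of rows, each an object with "grip": the closure in counts, from 0 (fully open) to 255 (shut); "travel": the shift along the world's x, y, z in cm, a list of three; "twist": the turn about the world's z in degrees. A call has 1 to 8 rows; each row shifts and turns the commanded pose from where the row before left it; what a row does not reach is not made up. A row lasts 1/10 s, in which the tool goes at most 50 mm and 8.59 degrees, less where a joint would pass 70% of its speed; a pose out of reach is approached as far as the arm can. A call is refused whole if a number of a shift passes 5 or a number of a turn 8.59, either way. A call with a gripper value outside its range is refused whole. The fingers move at their own pace and stop on an object; FORCE is the grip in N (left out, the last holds). Time passes only in rows, so rows that do not move let the fingers close. It gives the time, the measured TCP pose, the force and the opening at its end, in the units of the state.
- get_obs(): the state, without advancing time (a new reading comes with each control period).
- camera(name): name is "side" or "top"; returns the picture (420x560x3 uint8, red, green, blue); there is no depth.
- get_calibration(name): a dict with "fx", "fy", "cx", "cy" (pixels), "k1" (the pictures are not rectified: a ray, as slopes to the right and down, at radius r is drawn at 1 + k1 r^2 times it, then the intrinsics apply), "R" (3x3) and "t" (3): a world point X has camera coordinates R X + t. Camera axes: x right, y down, z forward; pixel columns grow to the right and rows downward; lengths in m; the calibration is good to about 2 mm. A picture is of the moment at which its call begins. get_calibration takes no time and is no camera call.
- hand_in(): hands the job in, once; it reports no verdict.
Trained networks look in the newest picture that a camera, given by its name, has taken for a name from the list of things; names that differ only in an ending like _2 or _b are one class to them, and where a whole thing is asked for, a point or a joint stands for the part that bears it (a point fixed in the world has none). Each returns a list of dicts, best first, with "p" (0 to 1); they miss things now and then, are a little off and sometimes report something else, mostly with a low value. They report only what shows in the picture. A call takes as long as a camera call. They do not tell look-alikes from the thing itself.
- search_frame(target, camera): "at" ([x, y, z] in m, in world coordinates, good to about 4 mm: the middle of the surface that is visible of it).
The state is a dict: "time": time; "q": joint angles; "joint_velocities": joint speeds; "joint_torque": joint torques, N m; "position": TCP position; "tool_rot": TCP orientation; "ft_force": force on the tool from outside, world axes, zero at the start; "moment": the same for the moment, N m; "grip_width": finger opening in m.
Only numpy, scipy, OpenCV 4.12 (cv2) and the standard library are available. Lean on these libraries where they do the work, as an engineer would, in place of code of your own. Each camera call takes 0.05 s, during which the arm holds its last target. There are 200 camera calls.

## Working session

There is one attempt and no reset: what is moved stays moved. The work goes in short steps, Python scripts to look and compute and a shell command to move; the robot and the scene stay as the last step left them, time stands still between calls to the robot, and variables do not carry over. Pictures are saved under pics/ and viewed, about 8 in all and at most 12, crops included, and the job is handed in when it is done.

```bash
mkdir -p pics; ls; python3 - <<'E'
from rig import *
import cv2,numpy as np
for c in("top","side"):
    im=camera(c); cv2.imwrite(f"pics/{c}0.png",im[:,:,::-1])
    k=get_calibration(c); R=np.array(k["R"]);t=np.array(k["t"]); print(c,{a:k[a] for a in("fx","cx","cy","k1")},"pos",(-R.T@t).round(3),"fwd",R[2].round(3))
    for n in("support","support_top","rack","peg","mat","gauge","plate","foot","cap","fork_support","pin_support"):
        try: print(n,[(np.round(d["at"],3).tolist(),round(d["p"],2)) for d in search_frame(n,c)[:3]])
        except Exception as e: print(n,e)
o=get_obs();print(o["time"],o["position"],o["tool_rot"],o["grip_width"])
E
```

```text
pics
top {'fx': 419.47985829838444, 'cx': 285.58456563604386, 'cy': 202.2961290264724, 'k1': -0.011610149324988783} pos [ 0.236 -0.028  1.519] fwd [ 0.203  0.014 -0.979]
support [([0.291, 0.514, 0.024], 0.96), ([0.491, 0.305, 0.115], 0.83), ([0.576, -0.276, 0.013], 0.74)]
support_top [([0.726, 0.004, 0.082], 0.72), ([0.488, 0.304, 0.114], 0.68), ([0.472, 0.534, 0.021], 0.62)]
rack []
peg [([0.538, 0.297, 0.012], 0.56)]
mat [([0.45, 0.008, 0.004], 0.66), ([0.539, -0.298, 0.243], 0.4)]
gauge [([0.568, -0.28, 0.012], 0.56)]
plate [([0.575, -0.278, 0.012], 0.83), ([0.286, 0.33, 0.011], 0.68), ([0.54, 0.298, 0.014], 0.63)]
foot [([0.575, -0.276, 0.011], 0.3)]
cap [([0.723, 0.009, 0.087], 0.73), ([0.289, 0.332, 0.01], 0.42), ([0.542, -0.298, 0.243], 0.39)]
fork_support [([0.487, 0.232, 0.144], 0.63), ([0.339, -0.293, 0.023], 0.44)]
pin_support [([0.481, 0.374, 0.135], 0.75)]
side {'fx': 490.4704463345549, 'cx': 275.7295872324974, 'cy': 201.6932861396397, 'k1': -0.14314381580552238} pos [ 0.115 -1.261  1.023] fwd [ 0.264  0.795 -0.546]
support [([0.482, 0.297, 0.117], 0.58), ([0.47, 0.523, 0.018], 0.57), ([0.538, 0.266, 0.014], 0.52)]
support_top [([0.483, 0.295, 0.114], 0.8), ([0.469, 0.52, 0.022], 0.7), ([0.634, 0.531, 0.02], 0.51)]
rack [([0.537, 0.265, 0.017], 0.59), ([0.646, -0.004, 0.039], 0.17)]
peg [([0.539, 0.269, 0.012], 0.95)]
mat [([0.459, 0.002, 0.007], 0.83)]
gauge []
plate [([0.591, -0.296, 0.011], 0.85), ([0.313, -0.306, 0.021], 0.28)]
foot [([0.54, -0.302, 0.237], 0.47), ([0.484, 0.295, 0.116], 0.22)]
cap [([0.546, -0.303, 0.24], 0.63)]
fork_support [([0.49, 0.226, 0.127], 0.8)]
pin_support [([0.586, -0.3, 0.012], 0.6), ([0.481, 0.366, 0.144], 0.42)]
1.2 [ 0.1514997  -0.60631064  0.24453574] [ 9.92514214e-01  1.22129166e-01 -1.24135537e-05 -3.60500726e-05] 0.08700715860360128
```

```bash
python3 - <<'E'
import cv2,numpy as np
t=cv2.imread("pics/top0.png");s=cv2.imread("pics/side0.png")
cv2.imwrite("pics/both0.png",cv2.resize(t,(800,600),interpolation=cv2.INTER_CUBIC))
cv2.imwrite("pics/side0b.png",cv2.resize(s,(800,600),interpolation=cv2.INTER_CUBIC))
E
```

```text
(no output)
```

View pics/both0.png

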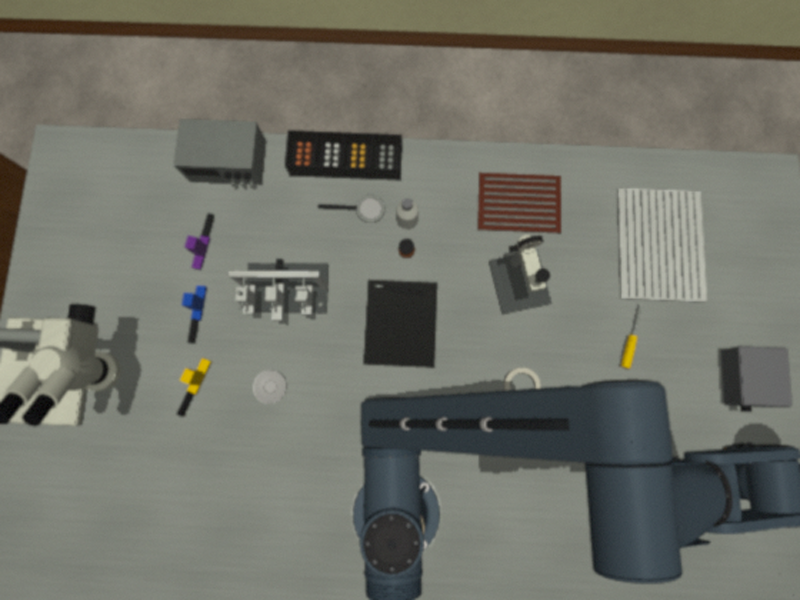

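View pics/side0b.png

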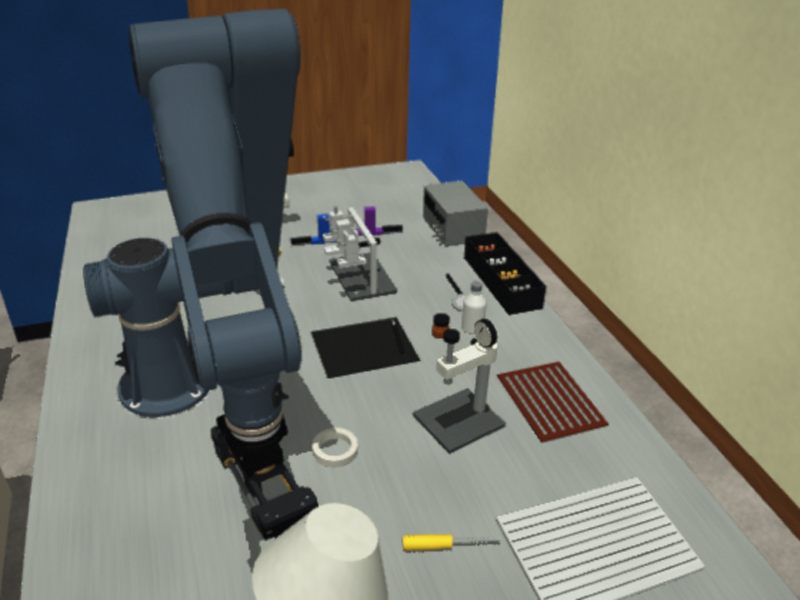

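The target hangs on the middle peg: its tail shows behind the crossbar at (280,265) in the top picture. The gauge, at (522,275), is yawed. Next I'll make orthophotos at known heights for measuring.

```bash
cat >h.py <<'E'
from rig import *
import cv2,numpy as np
def proj(X,c):
    k=get_calibration(c);P=np.asarray(X,float)@np.array(k["R"]).T+np.array(k["t"])
    s=P[...,:2]/P[...,2:];s=s*(1+k["k1"]*(s**2).sum(-1,keepdims=True))
    return s*[k["fx"],k["fy"]]+[k["cx"],k["cy"]]
def ortho(im,c,x0,x1,y0,y1,z,ppm=1500):
    # rows: x decreasing downward, cols: y decreasing to the right
    xs=np.arange(x1,x0,-1/ppm);ys=np.arange(y1,y0,-1/ppm)
    X,Y=np.meshgrid(xs,ys,indexing="ij")
    m=proj(np.stack([X,Y,0*X+z],-1),c).astype(np.float32)
    return cv2.remap(im,m[...,0],m[...,1],cv2.INTER_CUBIC)
def grid(o,x0,x1,y0,y1,ppm=1500,st=.05):
    for v in np.arange(np.ceil(x0/st)*st,x1,st):
        r=int((x1-v)*ppm);cv2.line(o,(0,r),(o.shape[1],r),(0,200,255),1);cv2.putText(o,f"{v:.2f}",(0,r-2),0,.4,(0,0,255),1)
    for v in np.arange(np.ceil(y0/st)*st,y1,st):
        c=int((y1-v)*ppm);cv2.line(o,(c,0),(c,o.shape[0]),(0,200,255),1);cv2.putText(o,f"{v:.2f}",(c+1,10),0,.4,(0,0,255),1)
    return o
E
python3 - <<'E'
from h import *
t=cv2.imread("pics/top0.png")
B=(.40,.65,.17,.42);G=(.42,.72,-.42,-.17)
a=ortho(t,"top",*B,.163);a=cv2.resize(grid(a,*B),(390,390))
b=ortho(t,"top",*G[:0],.45,.70,-.42,-.17,.012);b=cv2.resize(grid(b,.45,.70,-.42,-.17),(390,390))
cv2.imwrite("pics/o1.png",np.hstack([a,b]))
# base plate segmentation
o=ortho(t,"top",.42,.72,-.42,-.17,.012);g=cv2.cvtColor(o,cv2.COLOR_BGR2HSV)
m=((g[...,2]<115)).astype(np.uint8);n,l,s,cc=cv2.connectedComponentsWithStats(m);i=1+s[1:,4].argmax()
r=cv2.minAreaRect(cv2.findNonZero((l==i).astype(np.uint8)));print("plate c",.72-r[0][1]/1500,-.17-r[0][0]/1500,np.array(r[1])/1500,r[2])
E
```

```text
plate c 0.6027904256184895 -0.2963247985839844 [0.18940074 0.15772301] 75.43423461914062
```

View pics/o1.png

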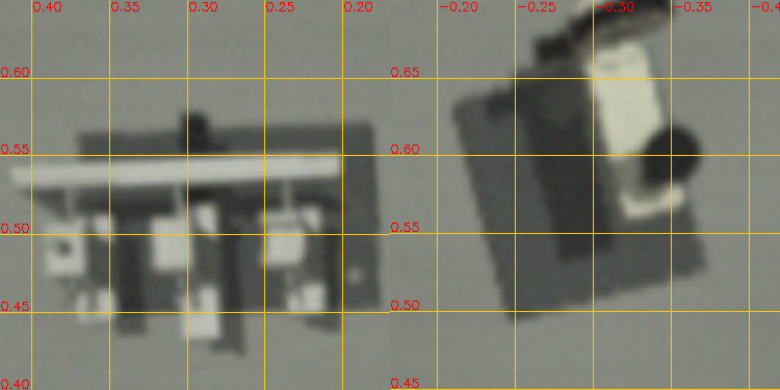

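```bash
python3 -m jog '[{"grip":120,"travel":[0,0,5],"twist":-5.8},{"grip":120,"travel":[0,0,5],"twist":-5.9},{"grip":120,"travel":[0,0,4],"twist":0},{"grip":120,"travel":[3,4,0],"twist":0},{"grip":120,"travel":[3,4,0],"twist":0},{"grip":120,"travel":[3,4,0],"twist":0},{"grip":120,"travel":[3,4,0],"twist":0},{"grip":120,"travel":[3,4,0],"twist":0}]' 30; python3 -m jog '[{"grip":120,"travel":[3,4,0],"twist":0},{"grip":120,"travel":[3,4,0],"twist":0},{"grip":120,"travel":[2,4.5,0],"twist":0},{"grip":120,"travel":[2,4.5,0],"twist":0},{"grip":120,"travel":[1,4.8,0],"twist":0},{"grip":120,"travel":[0,5,0],"twist":0},{"grip":120,"travel":[0,5,0],"twist":0},{"grip":120,"travel":[0,5,0],"twist":0}]'
```

```text
time: 2.0
position: [0.3023, -0.4046, 0.3847]
tool_rot: [1.0, 0.02, 0.0, 0.0]
ft_force: [1.3, -0.8, -0.4]
grip_width: 0.0464
time: 2.8
position: [0.4111, -0.0364, 0.3848]
tool_rot: [1.0, 0.02, 0.0, 0.0]
ft_force: [0.8, 0.0, -0.4]
grip_width: 0.0459
```

```bash
python3 - <<'E'
from h import *
for c in("top","side"):
    im=camera(c); cv2.imwrite(f"pics/{c}1.png",im[:,:,::-1])
    for n in("support_top","support","fork_support","pin_support","mat","plate","cap","foot","tape","probe","dish"):
        print(c,n,[(np.round(d["at"],3).tolist(),round(d["p"],2)) for d in search_frame(n,c)[:2]])
t=cv2.imread("pics/top1.png")
a=grid(ortho(t,"top",.40,.60,.20,.42,.178,1800),.40,.60,.20,.42,1800)
B=(.25,.69,-.44,-.14)
b=grid(ortho(t,"top",*B,.012,1200),*B,1200)
a=cv2.copyMakeBorder(a,0,max(0,b.shape[0]-a.shape[0]),0,0,0)
o=np.hstack([a,b]);print(o.shape);cv2.imwrite("pics/o2.png",o)
E
```

```text
top support_top [([0.491, 0.305, 0.112], 0.87), ([0.472, 0.53, 0.02], 0.72)]
top support [([0.628, 0.535, 0.024], 0.9), ([0.294, 0.511, 0.025], 0.8)]
top fork_support [([0.486, 0.233, 0.141], 0.58), ([0.653, 0.003, 0.048], 0.38)]
top pin_support [([0.483, 0.376, 0.137], 0.57)]
top mat [([0.399, 0.003, 0.001], 0.78)]
top plate [([0.575, -0.278, 0.008], 0.67), ([0.49, 0.304, 0.112], 0.16)]
top cap [([0.543, -0.298, 0.243], 0.47)]
top foot [([0.489, 0.307, 0.115], 0.54), ([0.54, -0.296, 0.245], 0.4)]
top tape [([0.316, -0.293, 0.021], 0.68), ([0.538, 0.298, 0.014], 0.16)]
top probe [([0.417, -0.568, 0.021], 0.67)]
top dish [([0.288, 0.329, 0.008], 0.65), ([0.418, -0.563, 0.021], 0.21)]
side support_top [([0.298, 0.508, 0.022], 0.89), ([0.48, 0.298, 0.114], 0.76)]
side support [([0.294, 0.505, 0.021], 0.79), ([0.636, 0.532, 0.025], 0.72)]
side fork_support [([0.49, 0.226, 0.129], 0.72), ([0.415, -0.574, 0.019], 0.65)]
side pin_support [([0.479, 0.369, 0.13], 0.66), ([0.731, -0.014, 0.071], 0.39)]
side mat [([0.46, 0.004, 0.006], 0.69)]
side plate [([0.591, -0.296, 0.013], 0.81)]
side cap [([0.546, -0.305, 0.236], 0.59)]
side foot [([0.46, 0.003, 0.008], 0.64), ([0.54, -0.304, 0.238], 0.52)]
side tape [([0.315, -0.309, 0.02], 0.86), ([0.591, -0.3, 0.012], 0.73)]
side probe [([0.729, -0.012, 0.071], 0.45)]
side dish [([0.292, 0.337, 0.011], 0.68)]
(528, 756, 3)
```

View pics/o2.png

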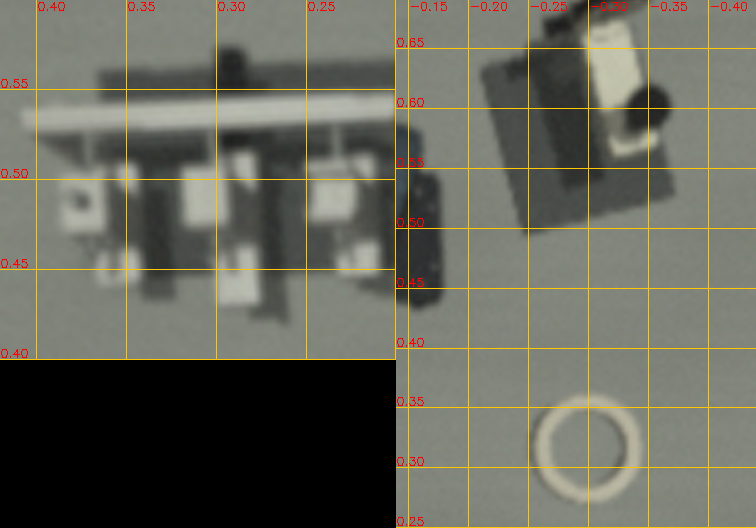

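```bash
python3 -m jog '[{"grip":120,"travel":[1,4.3,0],"twist":0},{"grip":120,"travel":[1,4.3,0],"twist":0},{"grip":120,"travel":[1,4.3,0],"twist":0},{"grip":120,"travel":[1,4.3,0],"twist":0},{"grip":120,"travel":[1,4.3,0],"twist":0},{"grip":120,"travel":[1,4.3,0],"twist":0},{"grip":120,"travel":[1,4.3,0],"twist":0},{"grip":120,"travel":[1,4.3,0],"twist":0}]'; python3 -m jog '[{"grip":120,"travel":[0,0,-5],"twist":0},{"grip":120,"travel":[0,0,-5],"twist":0},{"grip":120,"travel":[0,0,-4],"twist":0},{"grip":120,"travel":[0,0,-1],"twist":0},{"grip":120,"travel":[0,0,0],"twist":0}]'
python3 - <<'E'
from h import *
s=camera("side")[:,:,::-1];t=camera("top")[:,:,::-1]
c=proj([.49,.305,.17],"side").astype(int);d=proj([.49,.305,.17],"top").astype(int)
f=lambda im,c:cv2.resize(im[c[1]-50:c[1]+50,c[0]-50:c[0]+50],(400,400),interpolation=cv2.INTER_CUBIC)
cv2.imwrite("pics/g1.png",np.hstack([f(s,c),f(t,d)]))
E
```

```text
time: 4.8
position: [0.4916, 0.3077, 0.3844]
tool_rot: [1.0, 0.021, 0.0, 0.0]
ft_force: [0.7, -0.5, -0.8]
grip_width: 0.046
time: 5.3
position: [0.4909, 0.3055, 0.2332]
tool_rot: [1.0, 0.02, -0.002, 0.001]
ft_force: [-0.9, -0.9, 0.4]
grip_width: 0.0462
```

View pics/g1.png

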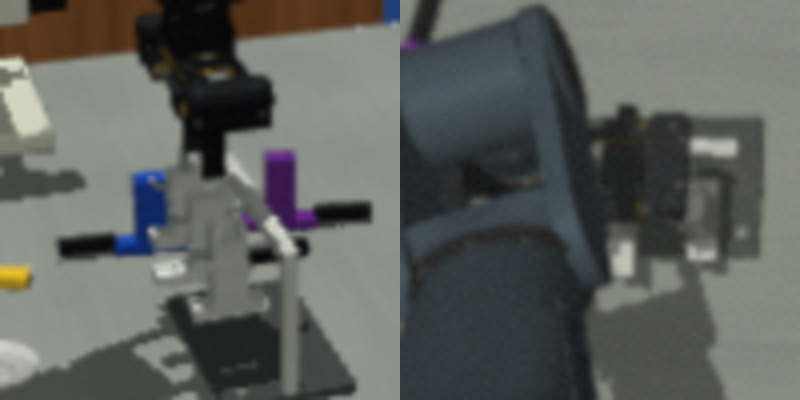

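The fingers are lined up over the middle support: the fingertip is at (210,165) in the side crop. I'll go down and grip.

```bash
python3 -m jog '[{"grip":120,"travel":[0,0,-2],"twist":0},{"grip":120,"travel":[0,0,-2],"twist":0},{"grip":120,"travel":[0,0,-2],"twist":0},{"grip":120,"travel":[0,0,0],"twist":0},{"grip":255,"travel":[0,0,0],"twist":0},{"grip":255,"travel":[0,0,0],"twist":0},{"grip":255,"travel":[0,0,0],"twist":0},{"grip":255,"travel":[0,0,0],"twist":0}]' 40;python3 -m jog '[{"grip":255,"travel":[0,0,0],"twist":0},{"grip":255,"travel":[0,0,0],"twist":0}]'
```

```text
time: 6.2
position: [0.4922, 0.3061, 0.1758]
tool_rot: [1.0, 0.02, 0.001, -0.001]
ft_force: [0.1, -0.3, 3.7]
grip_width: 0.024
time: 6.4
position: [0.4923, 0.3061, 0.1758]
tool_rot: [1.0, 0.02, 0.001, -0.001]
ft_force: [-0.5, 1.6, 5.5]
grip_width: 0.0239
```

```bash
python3 -m jog '[{"grip":255,"travel":[0,0,0.7],"twist":0},{"grip":255,"travel":[0,0,0.7],"twist":0},{"grip":255,"travel":[0,0,0],"twist":0}]';python3 -m jog '[{"grip":255,"travel":[-1,-0.04,0],"twist":0},{"grip":255,"travel":[-2,-0.08,0],"twist":0},{"grip":255,"travel":[-2,-0.08,0],"twist":0},{"grip":255,"travel":[0,0,0],"twist":0}]'
```

```text
time: 6.7
position: [0.4919, 0.3058, 0.1893]
tool_rot: [1.0, 0.02, 0.001, -0.0]
ft_force: [0.3, -1.2, -3.2]
grip_width: 0.0236
time: 7.1
position: [0.4367, 0.3028, 0.1877]
tool_rot: [1.0, 0.021, -0.003, 0.001]
ft_force: [0.1, 0.4, -1.7]
grip_width: 0.0235
```

```bash
python3 -m jog '[{"grip":255,"travel":[-3,-0.12,0],"twist":0},{"grip":255,"travel":[-3,-0.12,0],"twist":0},{"grip":255,"travel":[-3,-0.12,0],"twist":0},{"grip":255,"travel":[-1,0,0],"twist":0},{"grip":255,"travel":[0,-2.5,1],"twist":0},{"grip":255,"travel":[1,-3,1],"twist":0},{"grip":255,"travel":[1.5,-3,1],"twist":0},{"grip":255,"travel":[1.5,-3,1],"twist":5}]';python3 -m jog '[{"grip":255,"travel":[1.5,-3,1],"twist":8.5},{"grip":255,"travel":[1.5,-3,0],"twist":8.5},{"grip":255,"travel":[1.5,-3,0],"twist":8.5},{"grip":255,"travel":[1.5,-3,0],"twist":8.5},{"grip":255,"travel":[1.5,-3,0],"twist":8.5},{"grip":255,"travel":[1.5,-2,0],"twist":8.5},{"grip":255,"travel":[1,-1,0],"twist":8.5},{"grip":255,"travel":[0,0,0],"twist":8.5}]';python3 -m jog '[{"grip":255,"travel":[0,0,0],"twist":8.5},{"grip":255,"travel":[0,0,0],"twist":8.5},{"grip":255,"travel":[0,0,0],"twist":8.5},{"grip":255,"travel":[0,0,0],"twist":8.5},{"grip":255,"travel":[0,0,0],"twist":8.5},{"grip":255,"travel":[0,0,0],"twist":8.5},{"grip":255,"travel":[0,0,0],"twist":8.5}]'
```

```text
time: 7.9
position: [0.3832, 0.1841, 0.2292]
tool_rot: [0.998, 0.065, 0.001, -0.0]
ft_force: [-0.0, -0.2, -2.1]
grip_width: 0.024
time: 8.7
position: [0.4844, 0.0037, 0.2386]
tool_rot: [0.793, 0.61, 0.001, 0.002]
ft_force: [-0.5, -0.3, -1.8]
grip_width: 0.0236
time: 9.4
position: [0.4822, 0.0057, 0.2384]
tool_rot: [0.384, 0.923, 0.0, 0.001]
ft_force: [0.1, 0.2, -3.0]
grip_width: 0.0239
```

```bash
python3 -m jog '[{"grip":255,"travel":[1,0,0],"twist":8.5},{"grip":255,"travel":[0,0,-3],"twist":8.5},{"grip":255,"travel":[0,0,-3],"twist":8.5},{"grip":255,"travel":[0,0,-3],"twist":8.5},{"grip":255,"travel":[0,0,-2],"twist":8.5},{"grip":255,"travel":[0,0,-1],"twist":8.5},{"grip":255,"travel":[0,0,-1],"twist":8.5},{"grip":255,"travel":[0,0,0],"twist":0.6}]'
python3 - <<'E'
from h import *
s=camera("side")[:,:,::-1];t=camera("top")[:,:,::-1]
c=proj([.47,.0,.05],"side").astype(int);d=proj([.47,.0,.05],"top").astype(int)
f=lambda im,c:cv2.resize(im[c[1]-55:c[1]+55,c[0]-55:c[0]+55],(400,400),interpolation=cv2.INTER_CUBIC)
cv2.imwrite("pics/m1.png",np.hstack([f(s,c),f(t,d)]))
E
```

```text
time: 10.2
position: [0.4915, 0.0059, 0.107]
tool_rot: [-0.127, 0.992, 0.0, -0.0]
ft_force: [-0.4, -0.6, -2.7]
grip_width: 0.0237
```

View pics/m1.png

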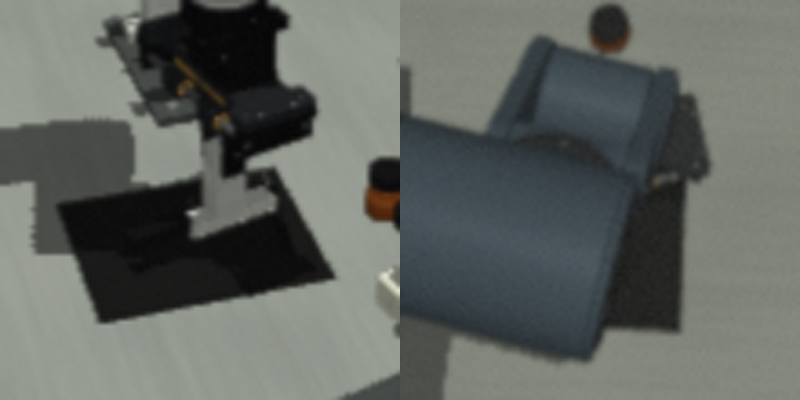

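```bash
python3 - <<'E'
from h import *
B=(.32,.60,-.12,.14)
t=cv2.imread("pics/top0.png");s=cv2.imread("pics/side1.png")
f=lambda o:cv2.convertScaleAbs(o,alpha=2.2,beta=10)
cv2.imwrite("pics/mat.png",np.hstack([grid(f(ortho(im,c,*B,.003)),*B) for im,c in((t,"top"),(s,"side"))]))
E
```

```text
(no output)
```

View pics/mat.png

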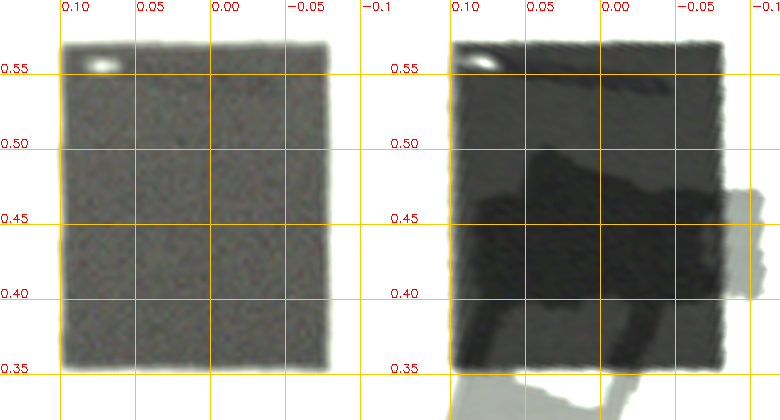

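The probe lies at x≈0.54–0.56 on the mat, so I'll back off 2 cm before setting down.

```bash
python3 -m jog '[{"grip":255,"travel":[-2,0,0],"twist":0},{"grip":255,"travel":[0,0,-1],"twist":0},{"grip":255,"travel":[0,0,-0.5],"twist":0},{"grip":255,"travel":[0,0,-0.2],"twist":0},{"grip":255,"travel":[0,0,0],"twist":0}]'; python3 -m jog '[{"grip":255,"travel":[0,0,-0.1],"twist":0},{"grip":255,"travel":[0,0,-0.1],"twist":0},{"grip":255,"travel":[0,0,0],"twist":0}]'
```

```text
time: 10.8
position: [0.4718, 0.0062, 0.0909]
tool_rot: [-0.126, 0.992, -0.0, 0.0]
ft_force: [-0.3, 0.6, -2.2]
grip_width: 0.024
time: 11.1
position: [0.4711, 0.0064, 0.0892]
tool_rot: [-0.127, 0.992, -0.0, 0.0]
ft_force: [0.1, -0.4, -2.0]
grip_width: 0.0238
```

```bash
python3 -m jog '[{"grip":255,"travel":[0,0,-0.1],"twist":0},{"grip":255,"travel":[0,0,-0.1],"twist":0},{"grip":255,"travel":[0,0,0],"twist":0}]'; python3 -m jog '[{"grip":255,"travel":[0,0,-0.1],"twist":0},{"grip":255,"travel":[0,0,0],"twist":0}]'
```

```text
time: 11.4
position: [0.4708, 0.0064, 0.0872]
tool_rot: [-0.127, 0.992, 0.0, -0.0]
ft_force: [1.0, 0.2, -2.1]
grip_width: 0.0236
time: 11.6
position: [0.4711, 0.0064, 0.087]
tool_rot: [-0.127, 0.992, -0.0, 0.0]
ft_force: [-1.0, 0.6, 4.6]
grip_width: 0.0238
```

```bash
python3 -m jog '[{"grip":120,"travel":[0,0,0],"twist":0},{"grip":120,"travel":[0,0,0],"twist":0},{"grip":120,"travel":[0,0,0],"twist":0},{"grip":120,"travel":[0,0,0],"twist":0},{"grip":120,"travel":[0,0,3],"twist":0},{"grip":120,"travel":[0,0,4],"twist":0},{"grip":120,"travel":[-2.5,-0.5,3],"twist":0},{"grip":120,"travel":[-3,-1,0],"twist":0}]'; python3 -m jog '[{"grip":120,"travel":[-2.2,-0.5,0],"twist":0},{"grip":120,"travel":[0,0,0],"twist":0}]'
python3 - <<'E'
from h import *
for c in("top","side"):
    im=camera(c)[:,:,::-1]; cv2.imwrite(f"pics/{c}2.png",im)
    for n in("support_top","support","support_tail"):
        print(c,n,[(np.round(d["at"],3).tolist(),round(d["p"],2)) for d in search_frame(n,c)[:3]])
B=(.33,.60,-.12,.14)
s=cv2.imread("pics/side2.png");t=cv2.imread("pics/top2.png")
f=lambda o:cv2.convertScaleAbs(o,alpha=1.6,beta=10)
cv2.imwrite("pics/m2.png",np.hstack([grid(f(ortho(s,"side",*B,.025)),*B),grid(f(ortho(s,"side",*B,.089)),*B)]))
E
```

```text
time: 12.4
position: [0.4189, -0.0093, 0.1895]
tool_rot: [-0.128, 0.992, -0.002, 0.005]
ft_force: [-0.7, -0.4, -1.3]
grip_width: 0.0455
time: 12.6
position: [0.3902, -0.013, 0.1862]
tool_rot: [-0.126, 0.992, 0.001, -0.002]
ft_force: [-0.4, -0.5, 0.0]
grip_width: 0.0462
top support_top [([0.288, 0.509, 0.021], 0.76), ([0.473, 0.532, 0.022], 0.7), ([0.629, 0.536, 0.023], 0.57)]
top support [([0.472, 0.531, 0.023], 0.74), ([0.632, 0.533, 0.019], 0.69), ([0.288, 0.51, 0.025], 0.64)]
top support_tail [([0.631, 0.535, 0.018], 0.82), ([0.293, 0.507, 0.025], 0.63)]
side support_top [([0.461, -0.007, 0.026], 0.94), ([0.635, 0.535, 0.021], 0.62), ([0.297, 0.509, 0.022], 0.58)]
side support [([0.464, -0.007, 0.028], 0.86), ([0.635, 0.532, 0.025], 0.8), ([0.298, 0.502, 0.024], 0.7)]
side support_tail [([0.458, -0.006, 0.026], 0.72), ([0.291, 0.503, 0.026], 0.62), ([0.406, 0.536, 0.022], 0.55)]
```

View pics/m2.png

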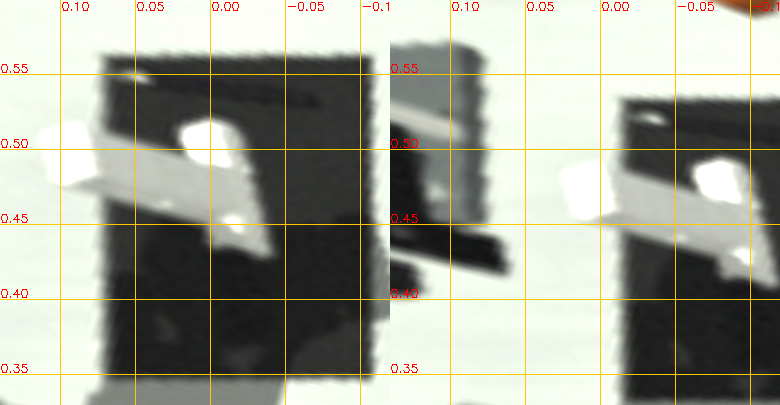

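```bash
python3 -m jog '[{"grip":120,"travel":[0,0,-4],"twist":0},{"grip":120,"travel":[0,0,-4],"twist":0},{"grip":120,"travel":[0,0,-4],"twist":0},{"grip":120,"travel":[0,0,-2],"twist":0},{"grip":120,"travel":[0,0,-1],"twist":0},{"grip":120,"travel":[0,0,-0.7],"twist":0},{"grip":120,"travel":[0,0,0],"twist":0}]'
```

```text
time: 13.7
position: [0.3942, -0.0136, 0.029]
tool_rot: [-0.127, 0.992, 0.0, -0.0]
ft_force: [-0.5, -0.4, 0.2]
grip_width: 0.046
```

```bash
python3 -m jog '[{"grip":255,"travel":[0,0,-0.1],"twist":0},{"grip":255,"travel":[0,0,0],"twist":0},{"grip":255,"travel":[0,0,0],"twist":0},{"grip":255,"travel":[0,0,0],"twist":0},{"grip":255,"travel":[0,0,0],"twist":0},{"grip":255,"travel":[0,0,0],"twist":0}]' 60; python3 -m jog '[{"grip":255,"travel":[0,0,1],"twist":0},{"grip":255,"travel":[0,0,2],"twist":0},{"grip":255,"travel":[0,0,2],"twist":0},{"grip":255,"travel":[0,0,0],"twist":0},{"grip":255,"travel":[0,0,0],"twist":0}]'
python3 - <<'E'
from h import *
s=camera("side")[:,:,::-1]; c=proj([.45,.0,.09],"side").astype(int)
cv2.imwrite("pics/l1.png",cv2.resize(s[c[1]-55:c[1]+55,c[0]-55:c[0]+55],(500,500),interpolation=cv2.INTER_CUBIC))
E
```

```text
time: 14.3
position: [0.3941, -0.0137, 0.0286]
tool_rot: [-0.127, 0.992, -0.0, 0.0]
ft_force: [-0.1, -0.3, 2.4]
grip_width: 0.0158
time: 14.8
position: [0.3939, -0.0136, 0.0786]
tool_rot: [-0.127, 0.992, -0.0, 0.0]
ft_force: [-0.4, -0.4, -2.4]
grip_width: 0.0153
```

View pics/l1.png

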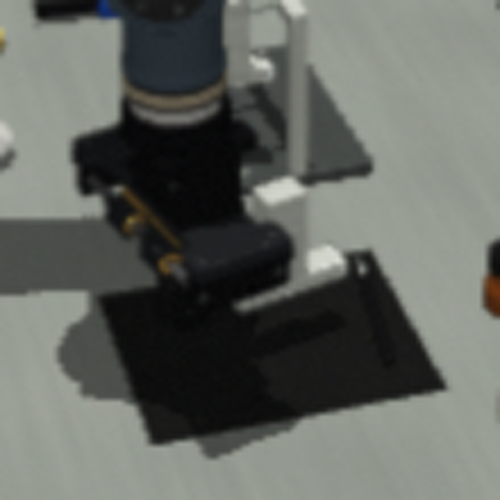

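```bash
python3 -m jog '[{"grip":255,"travel":[0,-1.5,0],"twist":0},{"grip":255,"travel":[0,-3.5,0],"twist":0},{"grip":255,"travel":[0,-4.5,0],"twist":0},{"grip":255,"travel":[0,-5,0],"twist":0},{"grip":255,"travel":[-0.4,-4.9,0],"twist":0.4},{"grip":255,"travel":[0,-5,0],"twist":0},{"grip":255,"travel":[0,-4.5,0],"twist":0},{"grip":255,"travel":[0,-2.8,0],"twist":0}]'; python3 -m jog '[{"grip":255,"travel":[0,-1,-1.5],"twist":0},{"grip":255,"travel":[0,0,-1],"twist":0},{"grip":255,"travel":[0,0,0],"twist":0}]'
python3 - <<'E'
from h import *
for c in("top","side"):
    im=camera(c)[:,:,::-1]; cv2.imwrite(f"pics/{c}3.png",im)
    for n in("support_top","support","foot"):
        print(c,n,[(np.round(d["at"],3).tolist(),round(d["p"],2)) for d in search_frame(n,c)[:3]])
s=cv2.imread("pics/side3.png");t=cv2.imread("pics/top3.png")
def f(im,c):
    p=proj([.48,-.31,.08],c).astype(int);print(c,p)
    return cv2.resize(im[p[1]-60:p[1]+60,p[0]-60:p[0]+60],(400,400),interpolation=cv2.INTER_CUBIC)
cv2.imwrite("pics/p1.png",np.hstack([f(s,"side"),f(t,"top")]))
E
```

```text
time: 15.65
position: [0.3897, -0.3347, 0.077]
tool_rot: [-0.129, 0.992, -0.001, 0.0]
ft_force: [0.0, 0.2, -1.5]
grip_width: 0.0153
time: 15.95
position: [0.3882, -0.3383, 0.0508]
tool_rot: [-0.13, 0.992, 0.003, -0.002]
ft_force: [-0.7, 0.4, -1.7]
grip_width: 0.015
top support_top [([0.632, 0.53, 0.02], 0.86), ([0.474, 0.533, 0.02], 0.6), ([0.29, 0.509, 0.02], 0.56)]
top support [([0.291, 0.51, 0.024], 0.95), ([0.726, 0.008, 0.086], 0.68), ([0.473, 0.532, 0.021], 0.6)]
top foot [([0.485, 0.232, 0.143], 0.37)]
side support_top [([0.47, -0.325, 0.084], 0.73), ([0.311, 0.502, 0.015], 0.73), ([0.64, 0.533, 0.031], 0.48)]
side support [([0.641, 0.529, 0.037], 0.72), ([0.414, 0.53, 0.017], 0.63), ([0.469, -0.326, 0.087], 0.62)]
side foot [([0.539, -0.304, 0.239], 0.5)]
side [290 285]
top [372 221]
```

View pics/p1.png

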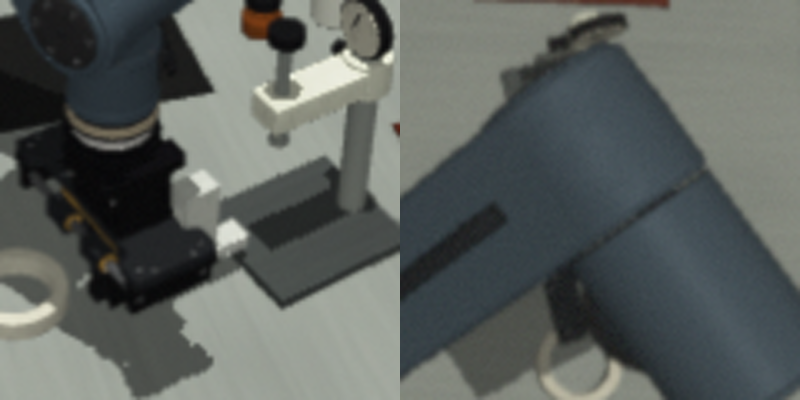

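```bash
python3 - <<'E'
from h import *
from scipy.optimize import fsolve
def ray(u,z,c="side"):return fsolve(lambda p:proj([p[0],p[1],z],c)-u,[.5,-.3]).round(4)
b=np.array([230,225])
for n,p,z in(("foot",(278,143),.130),("cap",(287,33),.249),("top",(203,181),.111)):print(n,ray(b+np.array(p)/3.333,z))
# top-surface centroid by brightness
s=cv2.imread("pics/side3.png");
for n,X in(("exp foot",[.5445,-.3,.13]),("exp cap",[.5445,-.3,.249]),("exp top",[.3882+.0773,-.3383+.0205,.111])):print(n,((proj(X,"side")-b)*3.333).round(1))
E
```

```text
foot [ 0.5442 -0.3103]
cap [ 0.5421 -0.3158]
top [ 0.4764 -0.3167]
exp foot [273.9 135.2]
exp cap [282.5  21.1]
exp top [190.9 184.4]
```

```bash
python3 -m jog '[{"grip":255,"travel":[0,0,-1],"twist":0},{"grip":255,"travel":[1,0.25,0],"twist":0},{"grip":255,"travel":[2,0.5,0],"twist":0},{"grip":255,"travel":[2,0.5,0],"twist":0},{"grip":255,"travel":[1.5,0.38,0],"twist":0},{"grip":255,"travel":[1.2,0.3,0],"twist":0},{"grip":255,"travel":[0,0,0],"twist":0},{"grip":255,"travel":[0,0,0],"twist":0}]'
python3 - <<'E'
from h import *
im=camera("side")[:,:,::-1]; cv2.imwrite("pics/side4.png",im)
for n in("support_top","support","foot","cap"):
    print(n,[(np.round(d["at"],3).tolist(),round(d["p"],2)) for d in search_frame(n,"side")[:3]])
o=get_obs();T=np.array(o["position"]);print(T)
b=np.array([262,225]);k=10
c=cv2.resize(im[225:300,262:342],None,fx=k,fy=k,interpolation=cv2.INTER_CUBIC)
c=cv2.convertScaleAbs(c,alpha=1.2)
P=T+[.0773,.0205,0];z=T[2]-.0256
def poly(pts,col):cv2.polylines(c,[((proj(pts,"side")-b+.5)*k).astype(np.int32)],True,col,1)
a=np.radians(15);R=np.array([[np.cos(a),-np.sin(a)],[np.sin(a),np.cos(a)]])
q=np.array([[-16,-12],[16,-12],[16,12],[-16,12]])/1000@R.T+P[:2]
poly(np.c_[q,np.full(4,z+.086)],(0,0,255)) # expected flat top
th=np.linspace(0,6.28,40)
ci=lambda r,h:np.c_[.5445+r*np.cos(th),-.301+r*np.sin(th),0*th+h]
poly(ci(.009,.130),(0,255,0));poly(ci(.016,.249),(0,255,0));poly(ci(.016,.235),(0,255,0))
cv2.imwrite("pics/f1.png",c);print(c.shape)
E
```

```text
time: 17.15
position: [0.4666, -0.3209, 0.0431]
tool_rot: [-0.131, 0.991, 0.0, -0.0]
ft_force: [-0.2, 0.7, -3.1]
grip_width: 0.0157
support_top [([0.3, 0.507, 0.021], 0.72), ([0.548, -0.309, 0.08], 0.63), ([0.47, 0.52, 0.021], 0.58)]
support [([0.548, -0.313, 0.081], 0.79), ([0.303, 0.502, 0.024], 0.66), ([0.547, -0.306, 0.239], 0.62)]
foot [([0.486, 0.285, 0.012], 0.7), ([0.539, -0.304, 0.238], 0.61), ([0.484, 0.368, 0.117], 0.16)]
cap [([0.546, -0.306, 0.234], 0.75)]
[ 0.46618164 -0.3214448   0.04324972]
(750, 800, 3)
```

View pics/f1.png

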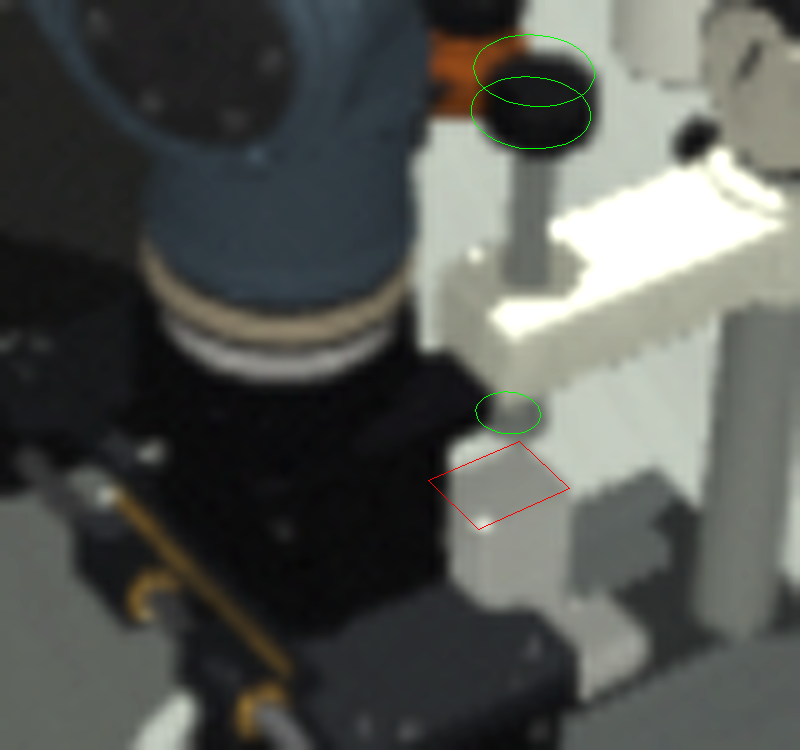

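Relative to the markers, the support top matches the red outline. The foot and cap sit about (+9,+7) px at 10×, so the gauge axis is about 1–4 mm off my estimate. I'll shift (+2,−2) mm and lower.

```bash
python3 -m jog '[{"grip":255,"travel":[0.2,-0.2,0],"twist":0},{"grip":255,"travel":[0,0,-0.3],"twist":0},{"grip":255,"travel":[0,0,-0.15],"twist":0},{"grip":255,"travel":[0,0,0],"twist":0}]'; python3 -m jog '[{"grip":255,"travel":[0,0,-0.1],"twist":0},{"grip":255,"travel":[0,0,0],"twist":0}]';  python3 -m jog '[{"grip":255,"travel":[0,0,-0.1],"twist":0},{"grip":255,"travel":[0,0,0],"twist":0}]'
```

```text
time: 17.8
position: [0.4688, -0.3233, 0.0385]
tool_rot: [-0.13, 0.992, 0.0, -0.0]
ft_force: [-0.6, -1.1, -1.7]
grip_width: 0.0153
time: 18.0
position: [0.4689, -0.3233, 0.0378]
tool_rot: [-0.13, 0.991, -0.0, 0.0]
ft_force: [-0.1, -0.4, -1.3]
grip_width: 0.0154
time: 18.2
position: [0.4689, -0.3234, 0.0375]
tool_rot: [-0.13, 0.991, -0.0, 0.0]
ft_force: [-1.8, 0.6, 5.5]
grip_width: 0.0156
```

```bash
python3 -m jog '[{"grip":120,"travel":[0,0,0],"twist":0},{"grip":120,"travel":[0,0,0],"twist":0},{"grip":120,"travel":[0,0,0],"twist":0},{"grip":120,"travel":[0,0,0],"twist":0},{"grip":120,"travel":[-1,-0.26,0],"twist":0},{"grip":120,"travel":[-3,-0.78,0],"twist":0},{"grip":120,"travel":[-3,-0.78,1],"twist":0},{"grip":120,"travel":[0,0,4],"twist":0}]'; python3 -m jog '[{"grip":255,"travel":[0,0,5],"twist":0},{"grip":255,"travel":[0,0,5],"twist":0},{"grip":255,"travel":[0,0,5],"twist":0},{"grip":255,"travel":[0,0,5],"twist":0},{"grip":255,"travel":[0,0,3],"twist":0},{"grip":255,"travel":[0,0,0],"twist":0}]'
python3 - <<'E'
from h import *
im=camera("side")[:,:,::-1]; cv2.imwrite("pics/side5.png",im)
for n in("support_top","foot","cap"):
    print(n,[(np.round(d["at"],3).tolist(),round(d["p"],2)) for d in search_frame(n,"side")[:3]])
b=np.array([262,225]);k=10
c=cv2.resize(im[225:300,262:342],None,fx=k,fy=k,interpolation=cv2.INTER_CUBIC)
c=cv2.convertScaleAbs(c,alpha=1.2)
P=np.array([.4689+.0773,-.3234+.0205]);z=.012
def poly(pts,col):cv2.polylines(c,[((proj(pts,"side")-b+.5)*k).astype(np.int32)],True,col,1)
a=np.radians(15);R=np.array([[np.cos(a),-np.sin(a)],[np.sin(a),np.cos(a)]])
q=np.array([[-16,-12],[16,-12],[16,12],[-16,12]])/1000@R.T+P
poly(np.c_[q,np.full(4,z+.086)],(0,0,255))
th=np.linspace(0,6.28,40)
ci=lambda r,h:np.c_[P[0]+r*np.cos(th),P[1]+r*np.sin(th),0*th+h]
poly(ci(.009,.130),(0,255,0));poly(ci(.016,.249),(0,255,0));poly(ci(.016,.235),(0,255,0))
cv2.imwrite("pics/f2.png",c)
E
```

```text
time: 19.0
position: [0.3932, -0.3391, 0.0838]
tool_rot: [-0.128, 0.992, 0.005, -0.003]
ft_force: [0.4, 0.3, -0.8]
grip_width: 0.0457
time: 19.6
position: [0.3999, -0.3436, 0.3218]
tool_rot: [-0.13, 0.991, -0.005, 0.003]
ft_force: [0.9, -0.6, 0.3]
grip_width: 0.0062
support_top [([0.538, -0.316, 0.034], 0.66), ([0.469, 0.521, 0.021], 0.58), ([0.444, -0.007, 0.005], 0.56)]
foot [([0.542, -0.303, 0.239], 0.5), ([0.489, 0.223, 0.153], 0.5)]
cap [([0.546, -0.304, 0.236], 0.57), ([0.314, -0.308, 0.018], 0.2)]
```

View pics/f2.png

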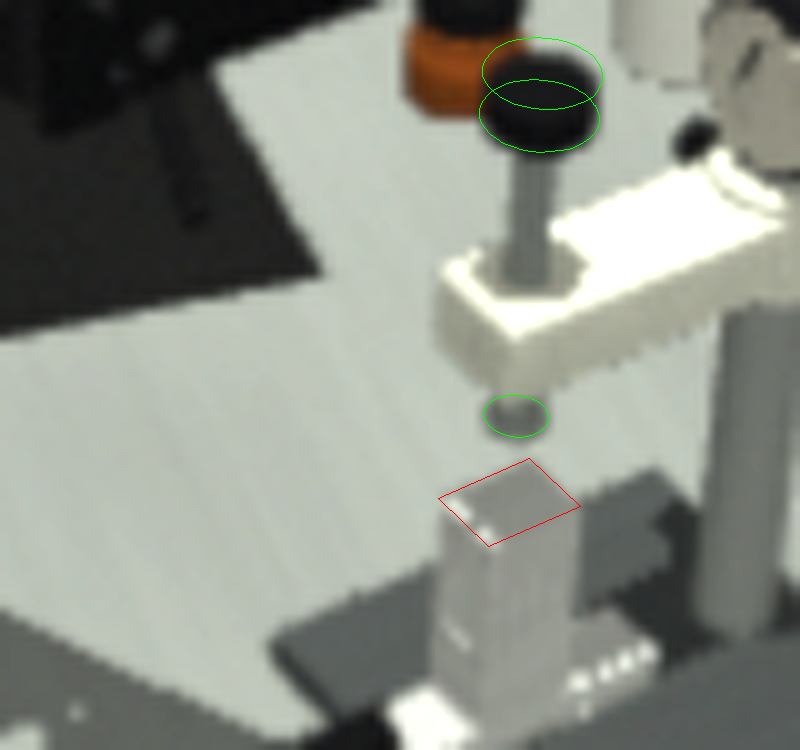

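The support stands upright and its flat top matches the red outline. The foot lies on the green axis circle, so it is centred to about 1–2 mm. Next I'll press the cap with closed fingers.

```bash
python3 -m jog '[{"grip":255,"travel":[3.7,0.96,0],"twist":0},{"grip":255,"travel":[3.7,0.96,0],"twist":0},{"grip":255,"travel":[3.7,0.97,0],"twist":0},{"grip":255,"travel":[3.6,0.97,0],"twist":0},{"grip":255,"travel":[0,0,0],"twist":0},{"grip":255,"travel":[0,0,-2],"twist":0},{"grip":255,"travel":[0,0,-1.5],"twist":0},{"grip":255,"travel":[0,0,0],"twist":0}]' ; python3 -m jog '[{"grip":255,"travel":[0,0,-1],"twist":0},{"grip":255,"travel":[0,0,-0.5],"twist":0},{"grip":255,"travel":[0,0,-0.5],"twist":0},{"grip":255,"travel":[0,0,0],"twist":0}]'
```

```text
time: 20.6
position: [0.5432, -0.3015, 0.2772]
tool_rot: [-0.13, 0.992, 0.004, -0.004]
ft_force: [-0.9, 0.6, -0.9]
grip_width: 0.0007
time: 21.0
position: [0.5457, -0.303, 0.2614]
tool_rot: [-0.13, 0.992, 0.0, -0.0]
ft_force: [0.9, -0.5, 0.4]
grip_width: 0.0002
```

```bash
python3 -m jog '[{"grip":255,"travel":[0,0,-0.5],"twist":0},{"grip":255,"travel":[0,0,-0.5],"twist":0}]' ; python3 -m jog '[{"grip":255,"travel":[0,0,-0.5],"twist":0},{"grip":255,"travel":[0,0,-0.3],"twist":0},{"grip":255,"travel":[0,0,0],"twist":0}]'
python3 - <<'E'
from h import *
im=camera("side")[:,:,::-1]; cv2.imwrite("pics/side6.png",im)
a=im[225:300,262:342].astype(int);b=cv2.imread("pics/side5.png")[225:300,262:342].astype(int)
# foot column brightness profile (col 51..52), rows 38..52, before/after
for nm,i in(("before",b),("after",a)):print(nm,i[36:54,50:53].mean((1,2)).round().astype(int))
E
```

```text
time: 21.2
position: [0.5463, -0.3033, 0.2524]
tool_rot: [-0.13, 0.991, -0.001, 0.001]
ft_force: [-1.2, 0.2, 2.8]
grip_width: 0.0003
time: 21.5
position: [0.5459, -0.3029, 0.2432]
tool_rot: [-0.13, 0.992, 0.0, -0.0]
ft_force: [-0.2, 1.1, 0.8]
grip_width: 0.0002
before [133 134 132 127 103  86  82  95 134 156 139 116 111 111 112 114 113 118]
after [127 127 127 125 102  87  85  86  86  85  84  83  81  84  95 110 112 115]
```

```bash
python3 -m jog '[{"grip":255,"travel":[0,0,-0.2],"twist":0},{"grip":255,"travel":[0,0,0],"twist":0}]' ; python3 -m jog '[{"grip":255,"travel":[0,0,-0.1],"twist":0},{"grip":255,"travel":[0,0,0],"twist":0}]';python3 -m jog '[{"grip":255,"travel":[0,0,-0.1],"twist":0},{"grip":255,"travel":[0,0,0],"twist":0}]'
```

```text
time: 21.75
position: [0.5457, -0.3026, 0.2415]
tool_rot: [-0.13, 0.991, 0.0, -0.0]
ft_force: [-0.5, -0.6, 0.6]
grip_width: -0.0
time: 21.95
position: [0.5457, -0.3026, 0.2407]
tool_rot: [-0.13, 0.991, 0.0, -0.0]
ft_force: [-0.1, 1.7, 0.9]
grip_width: 0.0007
time: 22.15
position: [0.5458, -0.3026, 0.2397]
tool_rot: [-0.13, 0.991, 0.0, -0.0]
ft_force: [-0.8, 1.4, 2.1]
grip_width: 0.0004
```

```bash
python3 -m jog '[{"grip":255,"travel":[0,0,-0.1],"twist":0},{"grip":255,"travel":[0,0,0],"twist":0}]' ; python3 -m jog '[{"grip":255,"travel":[0,0,-0.05],"twist":0},{"grip":255,"travel":[0,0,0],"twist":0}]'
```

```text
time: 22.35
position: [0.5458, -0.3027, 0.2394]
tool_rot: [-0.13, 0.991, 0.0, -0.0]
ft_force: [-2.7, 1.1, 5.7]
grip_width: 0.0004
time: 22.55
position: [0.5458, -0.3026, 0.2394]
tool_rot: [-0.13, 0.991, 0.0, 0.0]
ft_force: [-2.4, 2.8, 7.4]
grip_width: 0.0003
```

The plunger stopped at 0.2394 m with rising force, which matches the foot seated (expected 0.239). I'll retract.

```bash
python3 -m jog '[{"grip":255,"travel":[0,0,0.5],"twist":0},{"grip":255,"travel":[0,0,3],"twist":0},{"grip":255,"travel":[0,0,4],"twist":0},{"grip":255,"travel":[-4,-1,1],"twist":0},{"grip":255,"travel":[-4.5,-1,0],"twist":0},{"grip":255,"travel":[-4.5,-1,0],"twist":0},{"grip":255,"travel":[0,0,0],"twist":0},{"grip":255,"travel":[0,0,0],"twist":0}]'
python3 - <<'E'
from h import *
im=camera("side")[:,:,::-1]; cv2.imwrite("pics/side7.png",im)
a=im[225:300,262:342]
c=cv2.convertScaleAbs(cv2.resize(a,None,fx=10,fy=10,interpolation=cv2.INTER_CUBIC),alpha=1.2)
b=np.array([262,225]);th=np.linspace(0,6.28,40)
for r,h in((.009,.098),(.016,.217)):
    p=np.c_[.546+r*np.cos(th),-.303+r*np.sin(th),0*th+h]
    cv2.polylines(c,[((proj(p,"side")-b+.5)*10).astype(np.int32)],True,(0,255,0),1)
cv2.imwrite("pics/f3.png",c)
print(a[36:54,50:53].astype(int).mean((1,2)).round())
print([(np.round(d["at"],3).tolist(),round(d["p"],2)) for d in search_frame("cap","side")[:2]])
E
```

```text
time: 23.35
position: [0.4155, -0.3336, 0.3235]
tool_rot: [-0.129, 0.992, -0.0, 0.001]
ft_force: [0.2, 0.4, 0.1]
grip_width: 0.0002
[133. 134. 133. 129. 104.  88.  87.  87.  87.  87.  85.  84.  84.  83.
  86.  98. 112. 117.]
[([0.547, -0.304, 0.209], 0.76)]
```

```bash
python3 - <<'E'
from h import *
a=cv2.imread("pics/side5.png");b=cv2.imread("pics/side7.png");K=4
u=lambda i:cv2.resize(i,None,fx=K,fy=K,interpolation=cv2.INTER_CUBIC)
p=proj([.546,-.303,.242],"side").astype(int)
t=u(a[p[1]-7:p[1]+10,p[0]-8:p[0]+9])
w=u(b[p[1]-15:p[1]+35,p[0]-20:p[0]+20])
_,v,_,l=cv2.minMaxLoc(cv2.matchTemplate(w,t,cv2.TM_CCOEFF_NORMED))
print("shift",np.array(l)/K-[12,8],v,"expected",proj([.546,-.303,.21],"side")-proj([.546,-.303,.242],"side"))
# post region change between before/after (support moved?)
print("post/foot-bar diff",np.abs(a[282:299,304:322].astype(int)-b[282:299,304:322]).mean().round(1))
E
```

```text
shift [-0.5   7.75] 0.8343206644058228 expected [-0.72938784  9.50585396]
post/foot-bar diff 0.6
```

```bash
python3 - <<'E'
from h import *
th=np.linspace(0,6.28,60)
for z in(.130,.110,.104,.102,.100,.098):
    p=proj(np.c_[.546+.009*np.cos(th),-.303+.009*np.sin(th),0*th+z],"side")-[262,225]
    print(z,p.min(0).round(2),p.max(0).round(2))
for f in("side5","side6","side7"):
    i=cv2.imread(f"pics/{f}.png")[225:300,262:342].astype(int).sum(2)//3
    print(f);print(i[38:56,46:58])
    print("cap cols",i[2:34,52:55].mean(1).astype(int))
E
```

```text
0.13 [47.84 39.04] [54.29 43.25]
0.11 [47.44 44.45] [53.83 48.68]
0.104 [47.32 46.05] [53.7  50.29]
0.102 [47.28 46.59] [53.65 50.82]
0.1 [47.24 47.12] [53.61 51.36]
0.098 [47.21 47.65] [53.57 51.89]
side5
[[157 140 134 121 131 133 130 130 128 135 134 155]
 [160 160 151 120 129 128 125 121 122 151 158 161]
 [162 159 128  91 108 106  93  86 115 153 159 161]
 [162 157 113  81  84  88  83  78 104 151 159 161]
 [162 158 124  88  81  83  81  84 107 152 159 160]
 [162 160 141 110  95  95  92  99 135 157 159 160]
 [163 162 161 155 143 130 128 152 160 161 161 160]
 [162 162 161 162 160 155 152 157 162 163 163 161]
 [163 162 161 159 155 138 122 128 153 161 163 162]
 [160 159 155 138 121 114 112 114 128 153 161 162]
 [141 135 120 114 111 111 110 111 114 129 153 159]
 [122 115 110 110 111 110 111 113 113 117 129 141]
 [146 115 110 111 111 112 113 114 113 113 116 115]
 [180 129 114 113 113 114 113 113 112 115 118 117]
 [134 124 136 119 112 114 113 115 118 120 120 117]
 [116 138 181 139 117 117 118 120 121 122 121 117]
 [114 120 139 152 127 120 121 121 122 122 121 115]
 [114 115 113 128 123 121 1
[... 1594 characters left out ...]
[163 162 156  98  85  85  89 129 158 163 163 160]
 [162 161 148  96  84  86  85 111 150 161 163 162]
 [161 153 108  82  84  85  82  90 124 153 163 162]
 [140 126  85  78  85  85  81  82 110 129 153 159]
 [121 104  83  79  83  84  80  87 109 116 128 140]
 [146 112  87  83  86  87  85  92 110 114 115 115]
 [180 129 102  97  97  98 100 109 113 115 117 118]
 [133 124 133 117 112 110 112 117 117 120 121 119]
 [116 138 180 140 116 117 118 121 123 121 122 117]
 [114 120 138 152 127 120 120 121 121 121 121 115]
 [114 114 112 126 122 121 121 120 122 121 121 109]]
cap cols [146 138 129 128 126 130 132 137 148 155 149  75  28  21  21  21  20  20
  15  13  15  38  79  87  86  87  93 116 139 213 205 159]
```

Cap and foot both moved about 27–28 mm in the image. The plunger seems to have started a few mm down. Two things agree that it is seated: the hard stop at fingertip height 0.2174 m (expected 0.217), and the final foot edge at row 51.0 against 51.3–51.9 predicted. The support hasn't moved, so I'm handing in.

```bash
python3 -c "
from rig import *
o=get_obs();print(o['time'],o['ft_force']);print(hand_in())"
```

```text
23.45 [ 0.27720675 -0.39040827  1.17891882]
the job is handed in; nothing more can be done
None
```

I handed the job in at 23.5 s. The support is standing on the gauge's base plate, let go, with the foot lowered onto its flat top. `hand_in()` reports no verdict.

**What I did:**
- Took the flat-top support off the middle peg.
- Stood it on the mat, turned half round, and let go.
- Gripped it again by the tail and slid it in under the gauge from the front.
- Set it on the base plate, let go, and pressed the plunger down with closed fingers until it stopped.

**Last checks:**
- **Position:** after release, the support stood upright with its flat top within about 1–3 mm of the foot's axis. The pictures showed no change to it when the plunger was pressed.
- **Plunger:** it stopped hard at 7.4 N with the fingertips at 217.4 mm, where 217 mm is expected for a seated foot. The foot's edge in the final picture agrees to about 1 px, or roughly 3 mm.
- **Robot:** the arm is backed off and touching nothing.

**Disagreements and gaps:**
- **Plunger travel:** the cap and foot moved only about 27–28 mm in the pictures instead of 32 mm. I put this down to the plunger starting a few millimetres down, but I did not confirm that.
- **Final picture:** I could not view it because the limit of 12 was reached, so that last check was on pixel values only.
- **Other things on the bench:** I planned the moves to keep clear of them, but did not measure them again at the end.

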